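# Bring the pump's barring wheel to its timing mark and lock it

## Task

Get the oil-pump demonstrator ready for the next class: turn its blue barring wheel by pushing on the steel pegs until the yellow timing mark, which starts hidden down inside the green guard, stands still at the very top in line with the red pointer. Then, with the mark left at the top, push the red lock-bolt paddle towards the wheel, without ramming it, until the bolt clicks fully home in the wheel. Leave the other things on the table where they are.

Things in the scene. Friction and masses are not known exactly. Their poses are not given: they have to be found in the camera images.
- stand: pump demonstrator fixed to the table. Origin: on the table under the wheel's middle. x along the axle, pump to wheel; y sideways in the wheel's plane; z up. Base plate x -152 to +63 mm, y +-125, 12 thick. Pump x -140 to -50, up to 133 mm high. Grey bracket x -50 to -36, 74 wide, 173 high. Green open-topped guard round the wheel's lower half: x +-36, y +-111, rim 105 mm high
- axle (a point): centre of the wheel, 115 mm above the table, fixed, axes as the stand's. The wheel is a blue disc, radius 58 mm, x -12 to +12 mm. It turns endlessly either way about the stand's x and stays where left; it drags with about 0.22 N m (3 N at a peg)
- wheel_mark (a point): yellow mark across the wheel's rim, 8 mm wide, 58 mm from the axle; turns with the wheel, its z pointing radially out. Starts low, inside the guard. Six steel pegs, 12 mm thick with round ends, stand out radially from rim to 96 mm from the axle, at 30, 90, 150.. degrees from the mark. The upper pegs are free above the guard: a shut fingertip put down between them can push one sideways
- top_point (a point): fixed point at the very top of the rim, 58 mm straight above the axle: where the mark has to stand. A red pointer on top of the bracket shows it
- lock_bolt (a joint): bolt travel along the stand's +x, m: 0 drawn back (start), 0.024 home. A sprung ball holds it at both ends: 7 to 12 N push it past the middle (0.012), then it snaps on to its stop. Its level 10 mm round-nosed pin, 40 mm above the axle, meets the wheel at 0.008 and goes on only into the one hole, under the mark (2 mm play each side); else it is stopped there and springs back
- bolt_paddle (a point): spot to push, towards the stand's +x: on the robot-side (-x) face of the bolt's red paddle, 86 mm above the axle, 86 mm from the wheel's middle plane when drawn back; moves with the bolt. The paddle is an upright plate 34 mm wide, 12 thick, from 34 to 108 mm above the axle
- cup_a: steel sensor cup on a white foot, 68 mm across, 90 mm tall, loose, beside the stand; origin under its centre; leave it
- cup_b: second sensor cup like it, loose, at the left; leave it
- stopper: white stopper with a flange, 56 mm across, 47 mm tall, loose, beside the stand; origin under its centre; leave it
- handset: grey handheld tester, 190 x 85 x 28 mm, loose, lying at the right; leave it
- cylinder: clear measuring cylinder, 228 mm tall on a 76 mm foot, loose, at the far left; leave it
- jug: black oil jug, 75 x 120 mm, 220 mm tall, loose, at the far right; leave it

How it is judged:
By the outcome, as a careful person would: the job done as asked, in the order asked, and still so for the second after the job is handed in, with the robot touching nothing.
It also fails if it takes over 64 s, if anything falls off the work surface, if the arm or the gripper's body presses on something with over 40 N, if the wrist force passes 120 N, or if a joint passes its speed limit or range.

## Robot

A 6-joint arm with a two-finger parallel gripper is mounted at the origin on the work surface. World frame = base frame: x ahead of the robot, y to its left, z up, the work surface at z = 0. Lengths are in m, angles in rad, forces in N, time in s.
With the tool pointing down it reaches from about 0.35 to 0.725 m from the base axis. Payload 6 kg.
Tool frame: the origin (TCP) lies at the very end of the fingers, on their centre line; the grasp point (between the pads) lies r.grip_point_offset behind it (r.grip_point_offset is the distance from the TCP to the grasp point, in m); z points along the fingers, y is the direction in which the jaws open and shut (so a half turn about z gives the same grasp; the last joint's range is limited). The gripper opens to 85 mm and grips with 20 to 120 N. Pads are 22 mm wide; open, the fingers measure 114 mm over their backs; the gripper's body (76 mm by 85 mm) begins 54 mm behind the grasp point. The pads swing forward as they close: fully open they stand 13 mm farther back than shut.
Start: joints at [1.437, 0.04, 0.085, 0, -1.615, -0.334], TCP at [0.271, 0.536, 0.231] pointing down, gripper open.
Joint ranges: [-2.56, 2.56], [-1.29, 2.01], [-1.08, 1.49], [-3.29, 1.98], [-2.81, -0.18], [-2.99, 2.99]. Speed limits (rad/s): [2.57, 2.57, 3.01, 3.14, 3.14, 3.14].

## Interface

Orientations are given as a unit quaternion [w, x, y, z].
In Python, from plant import r, viewer gives the robot as it stands.
- The arm moves only by the tool play_rows, never from a script. Its argument "motion" is a list of rows, each an object of numbers: "hand": the finger opening in mm, from 0 to 85.4; "dx", "dy", "dz": the shift along the tool's x, y, z in units of 50 mm (1.0 is 50 mm); "twist": the turn about the tool's z in degrees. A call has 1 to 20 rows; each row shifts and turns the commanded pose from where the row before left it, along the tool's axes as they then stand; what a row does not reach is not made up. A row lasts 1/8 s, in which the tool goes at most 62.5 mm and 10.7 degrees, less where a joint would pass 70% of its speed; a pose out of reach is approached as far as the arm can. A call is refused whole if a number of a shift passes 1 or a number of a turn 10.7, either way. A call with a gripper value outside its range is refused whole. The fingers move at their own pace and stop on an object; "newtons" is the grip in N (left out, the last holds). Time passes only in rows, so rows that do not move let the fingers close. It gives the time, the measured TCP pose, the force and the opening at its end, in the units of the state.
- r.sense(): the state, without advancing time (a new reading comes with each control period).
- viewer.snapshot(name): name is "scene" or "top" or "wrist"; returns a dict with "img" (400x640x3 uint8, red, green, blue), "fx", "fy", "cx", "cy" (pixels), "k1" (the pictures are not rectified: a ray, as slopes to the right and down, at radius r is drawn at 1 + k1 r^2 times it, then the intrinsics apply), "pose" (4x4, takes a point from camera to world coordinates). Camera axes: x right, y up, looking along -z (the intrinsics and any distortion apply to the point x, -y, -z); pixel columns grow to the right and rows downward; lengths in m; the calibration is good to about 2 mm. A picture is of the moment at which its call begins. There is no depth.
- r.hand_in(): hands the job in, once; it reports no verdict.
The state is a dict: "time": time; "q": joint angles; "joint_velocities": joint speeds; "effort": joint torques, N m; "ee_pos": TCP position; "tool_rot": TCP orientation; "wrist_force": force on the tool from outside, world axes, zero at the start; "wrist_torque": the same for the moment, N m; "width": opening from 0.0 (shut) to 1.0 (fully open).
Only numpy, scipy, OpenCV 4.12 (cv2) and the standard library are available. Lean on these libraries where they do the work, as an engineer would, in place of code of your own. Each camera call takes 0.05 s, during which the arm holds its last target.

## Working session

There is one attempt and no reset: what is moved stays moved. The work goes in short steps, Python scripts to look and compute and a tool call to move; the robot and the scene stay as the last step left them, time stands still between calls to the robot, and variables do not carry over. Pictures are saved under pics/ and viewed, and the job is handed in when it is done.

Besides the shell and the picture viewer there is one more tool, called after "Call:" as name(argument=value, ...) on one line, values as JSON. play_rows: Moves the arm, as the interface text tells. Its arguments: {"type":"object","properties":{"motion":{"type":"array","items":{"type":"object","properties":{"hand":{"type":"number"},"dx":{"type":"number"},"dy":{"type":"number"},"dz":{"type":"number"},"twist":{"type":"number"}}}},"newtons":{"type":"number"}},"required":["motion"]}

```bash
ls; mkdir -p pics
cat > h.py <<'E'
import numpy as np, cv2
from plant import r, viewer
def snap(n,out):
    s=viewer.snapshot(n); cv2.imwrite('pics/'+out+'.png',s['img'][:,:,::-1]); np.savez('pics/'+out+'.npz',**{k:np.array(v) for k,v in s.items()}); return s
def K(s): return np.array([[s['fx'],0,s['cx']],[0,s['fy'],s['cy']],[0,0,1.]]),np.array([float(s['k1']),0,0,0,0])
def ray(s,u,v):
    k,d=K(s); p=cv2.undistortPoints(np.array([[[u,v]]],float),k,d)[0,0]
    T=np.array(s['pose']); D=T[:3,:3]@np.array([p[0],-p[1],-1]); return T[:3,3],D/np.linalg.norm(D)
def onz(s,u,v,z):
    o,d=ray(s,u,v); return o+d*(z-o[2])/d[2]
def proj(s,P):
    T=np.array(s['pose']);k,d=K(s); c=(np.atleast_2d(P)-T[:3,3])@T[:3,:3]
    c=c*np.array([1,-1,-1]); return cv2.projectPoints(c.reshape(-1,1,3),np.zeros(3),np.zeros(3),k,d)[0][:,0]
def load(n): return dict(np.load('pics/'+n+'.npz'))
E
python3 - <<'E'
from h import *
for n in ['scene','top','wrist']:
    s=snap(n,n+'0'); print(n,s['fx'],s['k1'],np.round(s['pose'],3).tolist())
print(r.sense(), r.grip_point_offset)
E
```

```text
pics
scene 479.5161614917196 -0.14179694832463416 [[0.378, -0.501, 0.778, 1.494], [0.926, 0.196, -0.324, -0.41], [0.01, 0.843, 0.538, 0.816], [0.0, 0.0, 0.0, 1.0]]
top 458.36290418591926 -0.040150770804354516 [[-0.001, 0.993, -0.122, 0.384], [-1.0, -0.002, -0.003, -0.028], [-0.004, 0.122, 0.993, 1.226], [0.0, 0.0, 0.0, 1.0]]
wrist 282.4575837939586 -0.042658082211550874 [[-0.451, 0.854, 0.26, 0.338], [-0.893, -0.432, -0.13, 0.501], [0.001, -0.291, 0.957, 0.373], [0.0, 0.0, 0.0, 1.0]]
{'time': 0.15, 'q': array([ 1.43671325e+00,  4.06901216e-02,  8.40559387e-02, -2.97425827e-04,
       -1.61546933e+00, -3.33680322e-01]), 'joint_velocities': array([ 0.00012414, -0.00099328,  0.0032234 ,  0.00310904, -0.00069602,
        0.00038934]), 'effort': array([-2.15094151e-03, -3.68616915e+01,  3.47693360e+01,  6.93624079e+00,
       -4.47180646e-03, -3.84290530e-06]), 'ee_pos': array([0.27039133, 0.53535712, 0.23051533]), 'tool_rot': array([ 6.65144247e-04,  9.72775419e-01, -2.31748860e-01, -8.27100550e-05]), 'wrist_force': array([-0.81478656,  0.12927794,  0.16785834]), 'wrist_torque': array([ 0.03547276, -0.02828545,  0.02146268]), 'width': 1.0000364710824452} 0.0187
```

View pics/scene0.png

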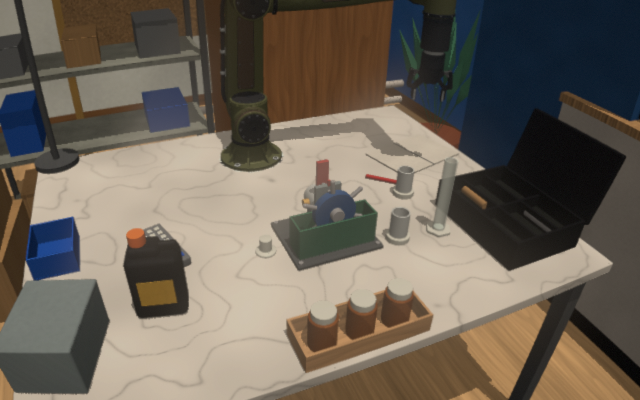

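View pics/top0.png

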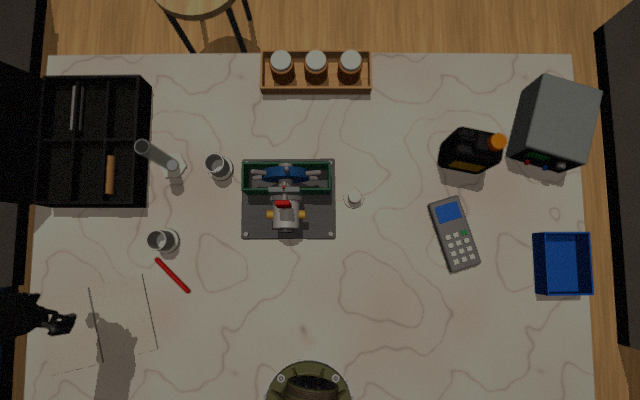

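View pics/wrist0.png

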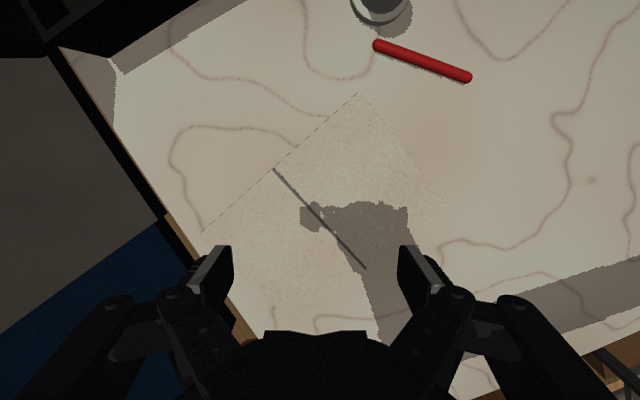

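The top view shows the stand with its base plate at about u 242–336, v 159–238, the guard on the far side and the paddle at about (284,203). I'll zoom in and measure.

Run:
```python
from h import *
s=load('top0'); im=s['img'][:,:,::-1]
cv2.imwrite('pics/z1.png',cv2.resize(im[140:260,225:355],None,fx=6,fy=5.0*1,interpolation=cv2.INTER_CUBIC)[:600,:780])
s2=load('scene0'); cv2.imwrite('pics/z2.png',cv2.resize(s2['img'][140:270,260:400,::-1],None,fx=5,fy=4.6,interpolation=cv2.INTER_CUBIC))
# corners
for u,v in [(242,159),(336,159),(336,238.5),(242,238.5)]: print(np.round(onz(s,u,v,.012),4))
```

```text
[0.6385 0.1798 0.012 ]
[ 0.6379 -0.0741  0.012 ]
[ 0.4242 -0.0727  0.012 ]
[0.4245 0.1758 0.012 ]
```

View pics/z1.png

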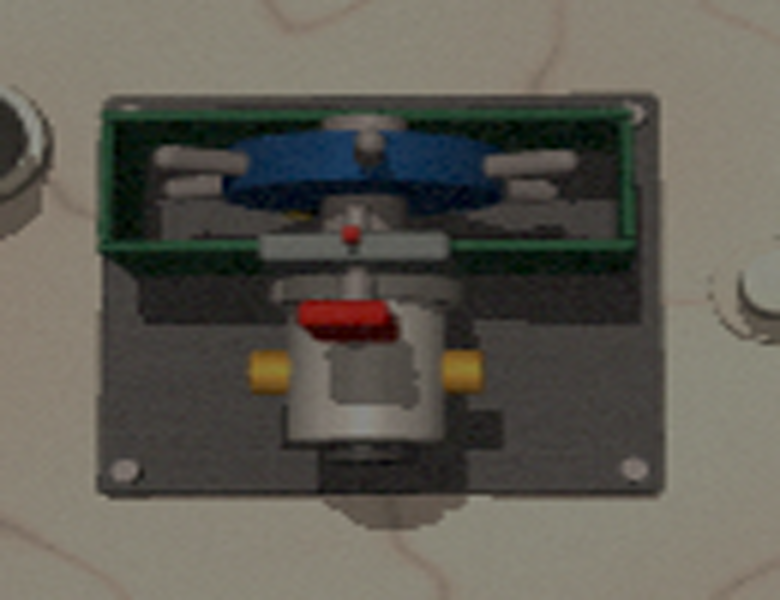

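View pics/z2.png

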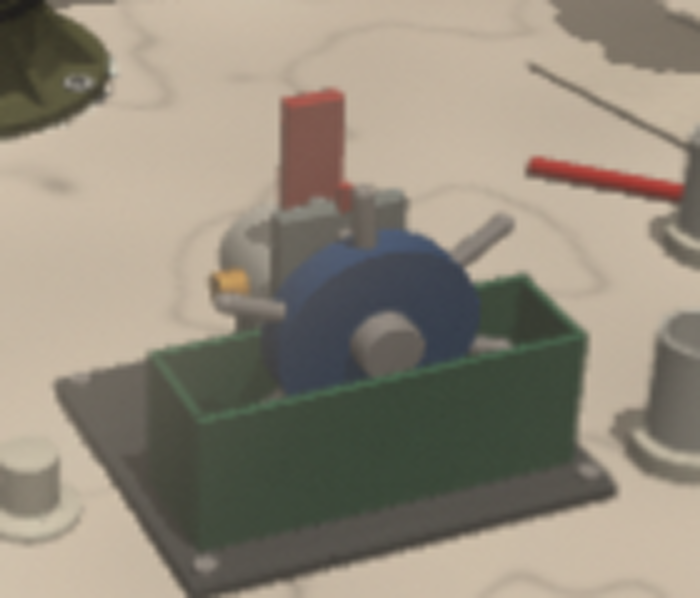

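Run:
```python
from h import *
s=load('top0'); s2=load('scene0')
C=np.array([onz(s,u,v,.012)[:2] for u,v in [(242.4,159),(334.8,159),(335.4,238.9),(241.2,238.4)]])
M=np.array([[63,125],[63,-125],[-152,-125],[-152,125]])/1e3
# rigid fit (Kabsch)
a=M-M.mean(0);b=C-C.mean(0);U,S,Vt=np.linalg.svd(a.T@b);R=(U@Vt).T
t=C.mean(0)-R@M.mean(0);print('t',t,'yaw deg',np.degrees(np.arctan2(R[1,0],R[0,0])),'res',np.round((a@R.T-b)*1e3,1).tolist())
# guard rim at z .105 corners in zoomed top
for u,v in [(103,110),(632,110),(635,245),(100,247)]: print('guard',np.round(onz(s,225+u/6,140+v/5,.105),4))
def tri(p,q):
    o1,d1=ray(s,*p);o2,d2=ray(s2,*q)
    A=np.array([d1,-d2]).T; k=np.linalg.lstsq(A,o2-o1,rcond=None)[0]
    a,b=o1+k[0]*d1,o2+k[1]*d2; return np.round((a+b)/2,4),np.linalg.norm(a-b)
# paddle top face: top zoom corners of top edge (near) ; 
z=lambda u,v:(225+u/6,140+v/5)
w=lambda u,v:(260+u/5,140+v/4.6)
print('pegtip',tri(z(369,142),w(366,188)))
print('peg +y tip',tri(z(160,157),w(507,222)))
print('peg -y tip',tri(z(576,160),w(217,302)))
print('pad L(+y far)',tri(z(300,301),w(343,92)),'R',tri(z(386,303),w(283,98)))
for pt in [(298,215)]: 
    for zz in [.05,.06,.07]: print('yel',np.round(onz(s,*z(*pt),zz),4))
```

```text
t [0.575579   0.05358717] yaw deg -0.08339417541221616 res [[0.3, -0.2], [0.5, -0.7], [0.2, -0.1], [-1.0, 0.9]]
guard [0.6114 0.1633 0.105 ]
guard [ 0.6109 -0.0564  0.105 ]
guard [ 0.543  -0.0573  0.105 ]
guard [0.5425 0.1632 0.105 ]
pegtip (array([0.5769, 0.0467, 0.2036]), np.float64(0.0026287236710520506))
peg +y tip (array([0.5771, 0.1306, 0.1633]), np.float64(0.00026103000349943293))
peg -y tip (array([ 0.5779, -0.0323,  0.1495]), np.float64(0.0011893431007971422))
pad L(+y far) (array([0.502 , 0.0693, 0.2204]), np.float64(8.975269167542464e-05)) R (array([0.5005, 0.0367, 0.2222]), np.float64(0.0015670238475138305))
yel [0.5668 0.087  0.05  ]
yel [0.5653 0.086  0.06  ]
yel [0.5637 0.0851 0.07  ]
```

Call:
play_rows(motion=[{"hand": 0,"dz": -0.5,"twist": -9},{"hand": 0,"dz": -0.5,"twist": -9},{"hand": 0,"dz": -0.5,"twist": -9},{"dx": 0.45,"dy": 0.6},{"dx": 0.45,"dy": 0.65},{"dx": 0.45,"dy": 0.65},{"dx": 0.45,"dy": 0.65},{"dx": 0.45,"dy": 0.65},{"dx": 0.45,"dy": 0.65},{"dx": 0.45,"dy": 0.65},{"dx": 0.45,"dy": 0.65},{"dx": 0.45,"dy": 0.65},{"dx": 0.45,"dy": 0.65},{"dx": 0.45,"dy": 0.65},{"dx": 0.4,"dy": 0.65},{"dx": 0.4,"dy": 0.65},{"dx": 0.35,"dy": 0.4},{}])

```text
invalid input at $.motion[0]: expected keys hand, dx, dy, dz, twist
```

Call:
play_rows(motion=[{"hand": 0,"dx": 0,"dy": 0,"dz": -0.5,"twist": -9},{"hand": 0,"dx": 0,"dy": 0,"dz": -0.5,"twist": -9},{"hand": 0,"dx": 0,"dy": 0,"dz": -0.5,"twist": -9},{"hand": 0,"dx": 0.45,"dy": 0.6,"dz": 0,"twist": 0},{"hand": 0,"dx": 0.45,"dy": 0.65,"dz": 0,"twist": 0},{"hand": 0,"dx": 0.45,"dy": 0.65,"dz": 0,"twist": 0},{"hand": 0,"dx": 0.45,"dy": 0.65,"dz": 0,"twist": 0},{"hand": 0,"dx": 0.45,"dy": 0.65,"dz": 0,"twist": 0},{"hand": 0,"dx": 0.45,"dy": 0.65,"dz": 0,"twist": 0},{"hand": 0,"dx": 0.45,"dy": 0.65,"dz": 0,"twist": 0},{"hand": 0,"dx": 0.45,"dy": 0.65,"dz": 0,"twist": 0},{"hand": 0,"dx": 0.45,"dy": 0.65,"dz": 0,"twist": 0},{"hand": 0,"dx": 0.45,"dy": 0.65,"dz": 0,"twist": 0},{"hand": 0,"dx": 0.45,"dy": 0.65,"dz": 0,"twist": 0},{"hand": 0,"dx": 0.4,"dy": 0.65,"dz": 0,"twist": 0},{"hand": 0,"dx": 0.4,"dy": 0.65,"dz": 0,"twist": 0},{"hand": 0,"dx": 0.35,"dy": 0.4,"dz": 0,"twist": 0},{"hand": 0,"dx": 0,"dy": 0,"dz": 0,"twist": 0}])

```text
time: 2.4
ee_pos: [0.5776, 0.0953, 0.3053]
tool_rot: [0.0, 1.0, 0.0, -0.001]
wrist_force: [-0.3, 1.3, -0.3]
width: 0.001
```

Call:
play_rows(motion=[{"hand": 0,"dx": 0,"dy": 0.25,"dz": 0.5,"twist": 0},{"hand": 0,"dx": 0,"dy": 0,"dz": 0.5,"twist": 0},{"hand": 0,"dx": 0,"dy": 0,"dz": 0.5,"twist": 0},{"hand": 0,"dx": 0,"dy": 0,"dz": 0.5,"twist": 0},{"hand": 0,"dx": 0,"dy": 0,"dz": 0.4,"twist": 0},{"hand": 0,"dx": 0,"dy": 0.2,"dz": 0,"twist": 0},{"hand": 0,"dx": 0,"dy": 0.2,"dz": 0,"twist": 0},{"hand": 0,"dx": 0,"dy": 0.2,"dz": 0,"twist": 0},{"hand": 0,"dx": 0,"dy": 0.2,"dz": 0.04,"twist": 0},{"hand": 0,"dx": 0,"dy": 0.2,"dz": 0.06,"twist": 0},{"hand": 0,"dx": 0,"dy": 0.2,"dz": 0.06,"twist": 0},{"hand": 0,"dx": 0,"dy": 0.18,"dz": 0.04,"twist": 0},{"hand": 0,"dx": 0,"dy": 0,"dz": 0,"twist": 0}])

```text
time: 4.03
ee_pos: [0.5772, 0.0139, 0.1764]
tool_rot: [0.001, 1.0, 0.001, -0.0]
wrist_force: [-0.6, -0.5, 0.1]
width: 0.007
```

```bash
cat > look.py <<'E'
import sys
from h import *
n=sys.argv[1]
a=snap('scene','s'+n); b=snap('wrist','w'+n)
z2=cv2.resize(a['img'][140:270,260:400,::-1],None,fx=5,fy=5,interpolation=cv2.INTER_CUBIC)[:600]
cv2.imwrite('pics/zs%s.png'%n,z2)
print(r.sense()['ee_pos'],r.sense()['time'])
E
python3 look.py 1
```

```text
[0.57725763 0.0143442  0.17648633] 4.125
```

View pics/zs1.png

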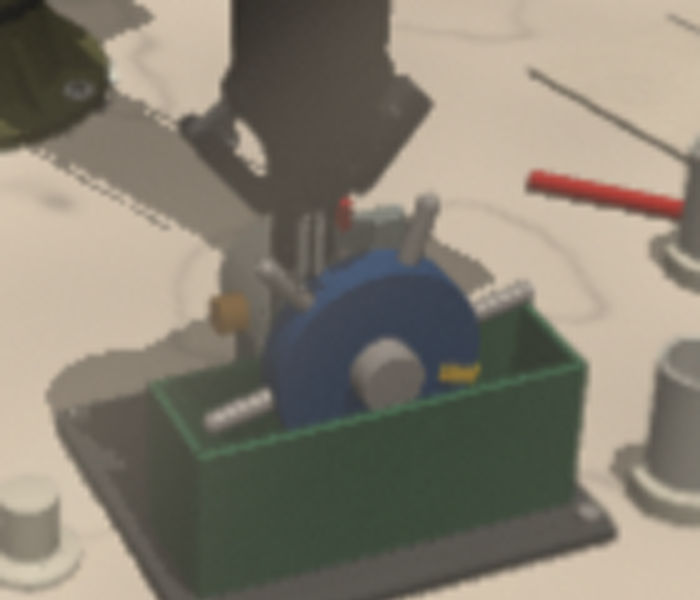

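View pics/w1.png

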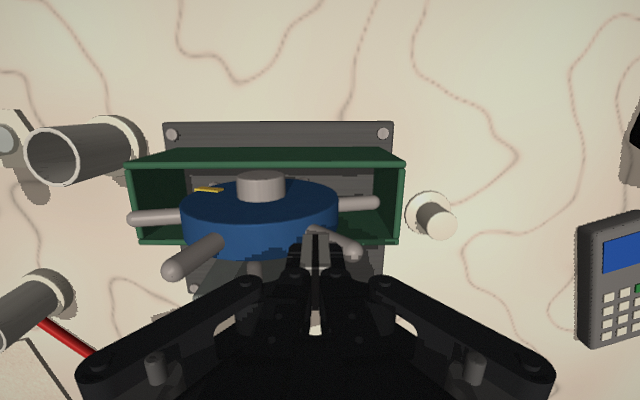

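```bash
cat >> h.py <<'E'
X0,Y0,Z0=0.5765,0.0533,0.115
def ang(s,u,v,xo):
    o,d=ray(s,u,v); p=o+d*(X0+xo-o[0])/d[0]; return np.round(1e3*np.array([p[1]-Y0,p[2]-Z0]),1),round(float(np.degrees(np.arctan2(p[1]-Y0,p[2]-Z0))),1)
def yel(s,xo=.012,box=None):
    h=cv2.cvtColor(s['img'],cv2.COLOR_RGB2HSV); m=cv2.inRange(h,(20,120,90),(35,255,255))
    n,l,st,c=cv2.connectedComponentsWithStats(m)
    return [(st[i].tolist(),c[i].round(1).tolist(),ang(s,*c[i],xo)) for i in range(1,n) if st[i,4]>5]
E
python3 - <<'E'
from h import *
s=load('s1'); z=lambda u,v:(260+u/5,140+v/5)
for y in yel(s): print(y)
print('pegs',[ang(s,*z(*p),0) for p in [(427,200),(525,290),(212,420),(266,270)]])
print('axle cap',ang(s,*z(392,372),.03))
E
```

```text
([348, 214, 8, 2, 15], [351.3, 214.5], (array([ 46.9, -19.2]), 112.3))
pegs [(array([29.3, 83.3]), 19.4), (array([91.3, 14.6]), 80.9), (array([-86.6, -22.6]), -104.6), (array([-58.4,  61.8]), -43.4)]
axle cap (array([-0.5,  4.8]), -5.8)
```

The scene view shows the wheel turned about 38°, with the yellow mark now visible at about (351,214), about 108° from the top. I'll do the second stroke the same way.

Call:
play_rows(motion=[{"hand": 0,"dx": 0,"dy": -0.1,"dz": -0.4,"twist": 0},{"hand": 0,"dx": 0,"dy": 0,"dz": -0.7,"twist": 0},{"hand": 0,"dx": 0,"dy": -0.6,"dz": 0,"twist": 0},{"hand": 0,"dx": 0,"dy": -0.6,"dz": 0,"twist": 0},{"hand": 0,"dx": 0,"dy": -0.53,"dz": 0,"twist": 0},{"hand": 0,"dx": 0,"dy": 0,"dz": 0.4,"twist": 0},{"hand": 0,"dx": 0,"dy": 0,"dz": 0.5,"twist": 0},{"hand": 0,"dx": 0,"dy": 0.2,"dz": 0,"twist": 0},{"hand": 0,"dx": 0,"dy": 0.2,"dz": 0,"twist": 0},{"hand": 0,"dx": 0,"dy": 0.2,"dz": 0,"twist": 0},{"hand": 0,"dx": 0,"dy": 0.2,"dz": 0,"twist": 0},{"hand": 0,"dx": 0,"dy": 0.2,"dz": 0,"twist": 0},{"hand": 0,"dx": 0,"dy": 0.2,"dz": 0.04,"twist": 0},{"hand": 0,"dx": 0,"dy": 0.2,"dz": 0.06,"twist": 0},{"hand": 0,"dx": 0,"dy": 0.2,"dz": 0.06,"twist": 0},{"hand": 0,"dx": 0,"dy": 0.13,"dz": 0.04,"twist": 0},{"hand": 0,"dx": 0,"dy": 0.1,"dz": 0,"twist": 0},{"hand": 0,"dx": 0,"dy": 0,"dz": 0,"twist": 0}])

```text
time: 6.38
ee_pos: [0.5771, 0.0144, 0.1762]
tool_rot: [0.001, 1.0, 0.001, -0.0]
wrist_force: [-0.1, -0.3, 0.4]
width: 0.0
```

```bash
python3 look.py 2; python3 -c "
from h import *
for y in yel(load('s2')): print(y)"
```

```text
[0.57718312 0.01451898 0.17638586] 6.475
([346, 197, 7, 7, 18], [348.8, 200.2], (array([36.6, 28.2]), 52.4))
```

View pics/zs2.png

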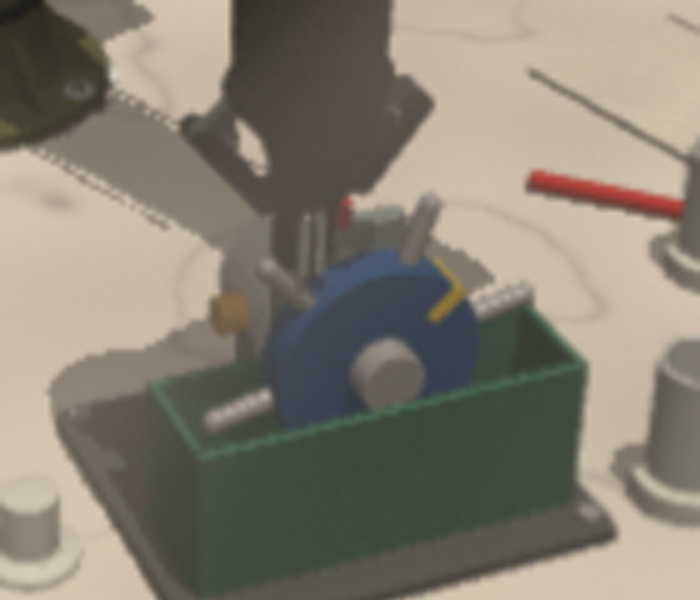

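Call:
play_rows(motion=[{"hand": 0,"dx": 0,"dy": -0.1,"dz": -0.4,"twist": 0},{"hand": 0,"dx": 0,"dy": 0,"dz": -0.7,"twist": 0},{"hand": 0,"dx": 0,"dy": -0.6,"dz": 0,"twist": 0},{"hand": 0,"dx": 0,"dy": -0.6,"dz": 0,"twist": 0},{"hand": 0,"dx": 0,"dy": -0.53,"dz": 0,"twist": 0},{"hand": 0,"dx": 0,"dy": 0,"dz": 0.4,"twist": 0},{"hand": 0,"dx": 0,"dy": 0,"dz": 0.5,"twist": 0},{"hand": 0,"dx": 0,"dy": 0.2,"dz": 0,"twist": 0},{"hand": 0,"dx": 0,"dy": 0.2,"dz": 0,"twist": 0},{"hand": 0,"dx": 0,"dy": 0.2,"dz": 0,"twist": 0},{"hand": 0,"dx": 0,"dy": 0.2,"dz": 0,"twist": 0},{"hand": 0,"dx": 0,"dy": 0.2,"dz": 0,"twist": 0},{"hand": 0,"dx": 0,"dy": 0.2,"dz": 0,"twist": 0},{"hand": 0,"dx": 0,"dy": 0.1,"dz": 0,"twist": 0},{"hand": 0,"dx": 0,"dy": 0.08,"dz": 0,"twist": 0},{"hand": 0,"dx": 0,"dy": 0,"dz": 0,"twist": 0}])

```text
time: 8.48
ee_pos: [0.5771, 0.0369, 0.1862]
tool_rot: [0.001, 1.0, 0.002, -0.0]
wrist_force: [0.3, 0.8, 0.5]
width: -0.003
```

```bash
python3 look.py 3; python3 -c "
from h import *
for y in yel(load('s3')): print(y)"
```

```text
[0.57721246 0.03706575 0.18648654] 8.575
([335, 190, 5, 12, 29], [337.7, 195.4], (array([ 3.6, 50.4]), 4.1))
```

View pics/zs3.png

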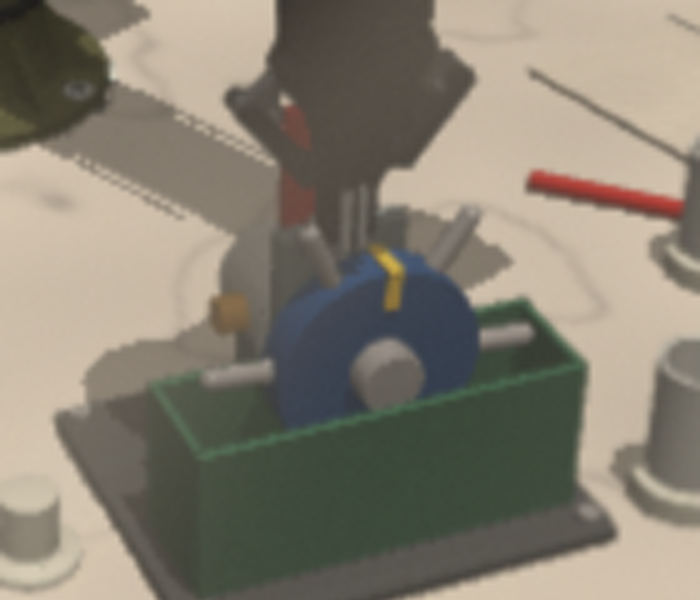

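View pics/w3.png

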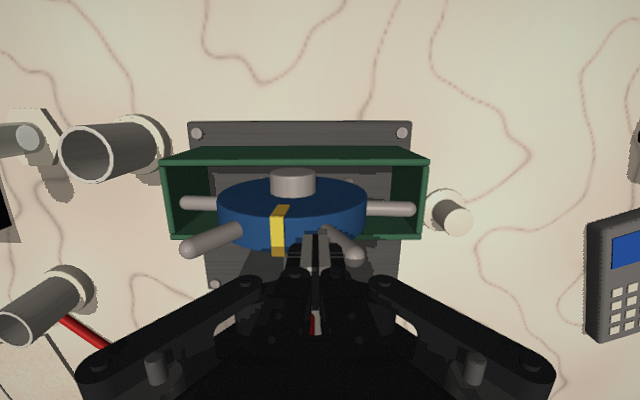

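```bash
cat > lines.py <<'E'
from h import *
def z(u,v): return (260+u/5,140+v/5)
def tilt(s,L,R):
    a=ang(s,*z(*L),0)[0];b=ang(s,*z(*R),0)[0]  # L=-y side,R=+y
    d=b-a; return a,b,round(float(-np.degrees(np.arctan2(d[1],d[0]))),2)
E
python3 - <<'E'
from lines import *
s=load('s3')
print(tilt(s,(207,379),(531,331)),tilt(s,(308,233),(471,213)))
w=load('w3'); print('wrist pegs90', [onz(w,u,v,.115).round(4) for u,v in [(181,202),(414,209)]], 'mark rim top', onz(w,276.5,236,.173), onz(w,280,211,.17))
print('guard wrist',[onz(w,u,v,.105).round(4) for u,v in [(165,160),(428,160),(161,237),(429,242)]])
E
```

```text
(array([-89.6,   3.8]), array([ 97.4, -13. ]), 5.13) (array([-36.2,  78.4]), array([55.2, 70. ]), 5.25)
wrist pegs90 [array([0.5821, 0.144 , 0.115 ]), array([ 0.5767, -0.0437,  0.115 ])] mark rim top [0.57981751 0.05954177 0.173     ] [0.59477263 0.05727015 0.17      ]
guard wrist [array([0.6145, 0.1574, 0.105 ]), array([ 0.6149, -0.0545,  0.105 ]), array([0.5464, 0.1715, 0.105 ]), array([ 0.5424, -0.0642,  0.105 ])]
```

The mark is about 5° short of the top on the +y side; the ±90° and ±30° peg pairs agree on the tilt (5.1°, 5.3°). I'll push on 7.5 mm.

Call:
play_rows(motion=[{"hand": 0,"dx": 0,"dy": 0.08,"dz": 0,"twist": 0},{"hand": 0,"dx": 0,"dy": 0.05,"dz": 0,"twist": 0},{"hand": 0,"dx": 0,"dy": 0.02,"dz": 0,"twist": 0},{"hand": 0,"dx": 0,"dy": 0,"dz": 0,"twist": 0},{"hand": 0,"dx": 0,"dy": -0.15,"dz": 0,"twist": 0},{"hand": 0,"dx": 0,"dy": 0,"dz": -0.5,"twist": 0},{"hand": 0,"dx": 0,"dy": 0,"dz": -0.8,"twist": 0},{"hand": 0,"dx": 0,"dy": -1,"dz": 0,"twist": 0},{"hand": 0,"dx": 0,"dy": -1,"dz": 0,"twist": 0},{"hand": 0,"dx": 0,"dy": -1,"dz": 0,"twist": 0},{"hand": 0,"dx": 0,"dy": 0,"dz": 0,"twist": 0}])

```text
time: 9.95
ee_pos: [0.5762, 0.1904, 0.2505]
tool_rot: [0.001, 1.0, 0.003, -0.001]
wrist_force: [0.3, -1.6, -0.0]
width: -0.002
```

```bash
python3 look.py 4; python3 -c "
from h import *
for y in yel(load('s4')): print(y)
t=snap('top','t4'); cv2.imwrite('pics/zt4.png',cv2.resize(t['img'][140:260,225:355,::-1],None,fx=6,fy=5,interpolation=cv2.INTER_CUBIC))"
```

```text
[0.57664652 0.18789605 0.25124212] 10.05
([333, 189, 6, 13, 34], [336.2, 194.9], (array([-0.5, 52.8]), -0.5))
```

View pics/zs4.png

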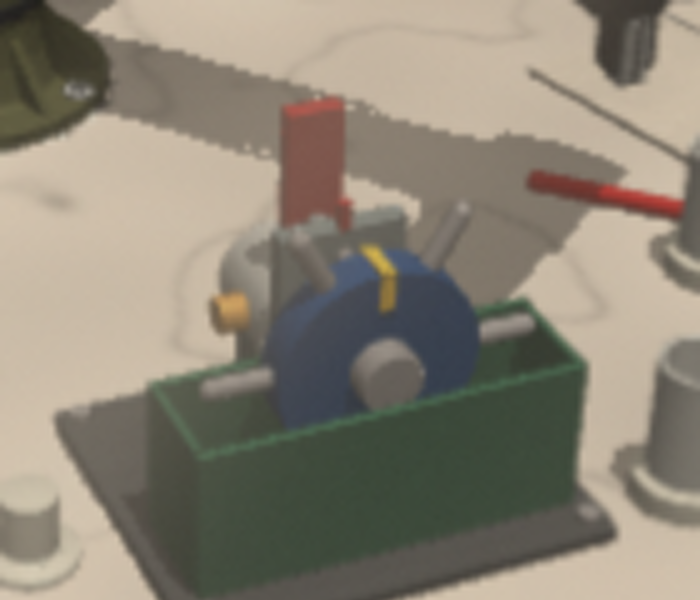

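View pics/zt4.png

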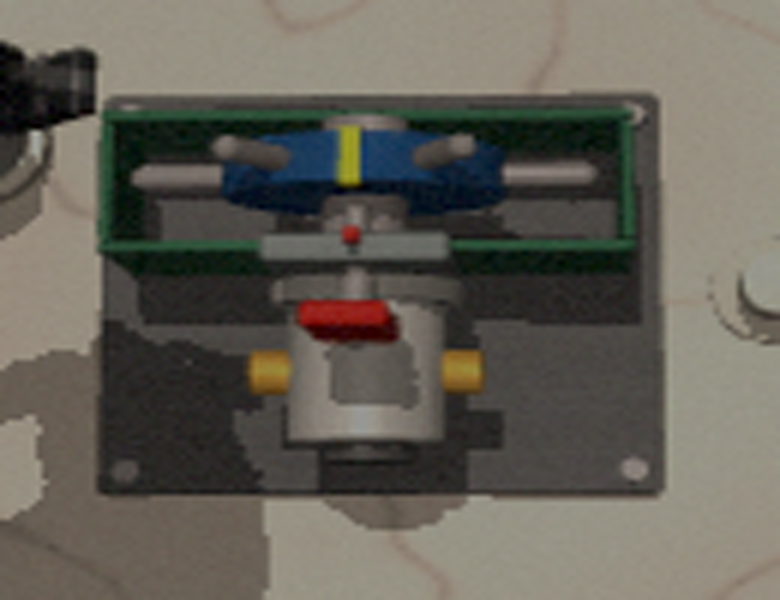

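Run:
```python
from lines import *
s=load('s4')
print(tilt(s,(203,389),(531,322)),tilt(s,(300,239),(463,208)))
t=load('t4'); h=cv2.cvtColor(t['img'],cv2.COLOR_RGB2HSV)
def cen(m,x0,x1,y0,y1):
    k=np.zeros_like(m);k[y0:y1,x0:x1]=m[y0:y1,x0:x1];M=cv2.moments(k,True);return M['m10']/M['m00'],M['m01']/M['m00'],M['m00']
y=cen(cv2.inRange(h,(20,80,60),(40,255,255)),275,295,160,180); rd=cv2.inRange(h,(0,120,60),(10,255,255))|cv2.inRange(h,(170,120,60),(180,255,255))
p=cen(rd,278,290,183,190);pd=cen(rd,270,295,196,212)
print(y,p,pd); print(onz(t,y[0],y[1],.173),[onz(t,p[0],p[1],zz) for zz in(.175,.185)],onz(t,pd[0],pd[1],.21))
print('pegs ±90 tip z .115', onz(t,225+133/6,140+178/5,.115),onz(t,225+598/6,140+172/5,.115))
print('pegs ±30 tips',onz(t,225+213/6,140+146/5,.198),onz(t,225+475/6,140+143/5,.198))
```

```text
(array([-91.7,  -1.9]), array([96.9, -7.1]), 1.58) (array([-40.4,  75.9]), array([50.3, 74. ]), 1.2)
(282.7142857142857, 170.78571428571428, 42.0) (283.09090909090907, 186.36363636363637, 11.0) (281.85057471264366, 202.50574712643677, 87.0)
[0.57651139 0.05651454 0.173     ] [array([0.53949597, 0.05518371, 0.175     ]), array([0.53801904, 0.05439432, 0.185     ])] [0.49793945 0.05490623 0.21      ]
pegs ±90 tip z .115 [0.57530209 0.1485898  0.115     ] [ 0.57786628 -0.04203832  0.115     ]
pegs ±30 tips [0.57574108 0.10521959 0.198     ] [0.57689029 0.00566846 0.198     ]
```

The mark stands about 1.4° short on the +y side (peg tilts 1.6° and 1.2°, mark about 1.5 mm left of the pointer at (283,186)). I'll make a small corrective push.

Call:
play_rows(motion=[{"hand": 0,"dx": 0,"dy": 0.95,"dz": 0,"twist": 0},{"hand": 0,"dx": 0,"dy": 0.95,"dz": 0,"twist": 0},{"hand": 0,"dx": 0,"dy": 0.95,"dz": 0,"twist": 0},{"hand": 0,"dx": 0,"dy": 0,"dz": 0.6,"twist": 0},{"hand": 0,"dx": 0,"dy": 0,"dz": 0.7,"twist": 0},{"hand": 0,"dx": 0,"dy": 0.15,"dz": 0,"twist": 0},{"hand": 0,"dx": 0,"dy": 0.1,"dz": 0,"twist": 0},{"hand": 0,"dx": 0,"dy": 0,"dz": 0,"twist": 0}])

```text
time: 11.1
ee_pos: [0.578, 0.032, 0.1885]
tool_rot: [-0.0, 1.0, 0.001, 0.002]
wrist_force: [-0.9, 0.1, -0.6]
width: -0.004
```

Call:
play_rows(motion=[{"hand": 0,"dx": 0,"dy": 0.04,"dz": 0.03,"twist": 0},{"hand": 0,"dx": 0,"dy": 0.04,"dz": 0,"twist": 0},{"hand": 0,"dx": 0,"dy": 0.02,"dz": 0,"twist": 0},{"hand": 0,"dx": 0,"dy": 0,"dz": 0,"twist": 0},{"hand": 0,"dx": 0,"dy": 0,"dz": 0,"twist": 0}])

```text
time: 11.72
ee_pos: [0.5774, 0.0278, 0.1848]
tool_rot: [-0.0, 1.0, 0.002, 0.0]
wrist_force: [2.1, 2.7, 1.4]
width: -0.0
```

Call:
play_rows(motion=[{"hand": 0,"dx": 0,"dy": -0.15,"dz": 0,"twist": 0},{"hand": 0,"dx": 0,"dy": 0,"dz": -0.5,"twist": 0},{"hand": 0,"dx": 0,"dy": 0,"dz": -0.9,"twist": 0},{"hand": 0,"dx": 0,"dy": -1,"dz": 0,"twist": 0},{"hand": 0,"dx": 0,"dy": -1,"dz": 0,"twist": 0},{"hand": 0,"dx": 0,"dy": -1,"dz": 0,"twist": 0},{"hand": 0,"dx": 0,"dy": 0,"dz": 0,"twist": 0},{"hand": 0,"dx": 0,"dy": 0,"dz": 0,"twist": 0}])

```text
time: 12.72
ee_pos: [0.5765, 0.185, 0.2545]
tool_rot: [0.001, 1.0, 0.002, -0.0]
wrist_force: [-0.5, -0.6, 0.3]
width: -0.0
```

```bash
python3 look.py 5
python3 - <<'E'
from lines import *
t=snap('top','t5'); cv2.imwrite('pics/zt5.png',cv2.resize(t['img'][140:260,225:355,::-1],None,fx=6,fy=5,interpolation=cv2.INTER_CUBIC))
h=cv2.cvtColor(t['img'],cv2.COLOR_RGB2HSV)
def cen(m,x0,x1,y0,y1):
    k=np.zeros_like(m);k[y0:y1,x0:x1]=m[y0:y1,x0:x1];M=cv2.moments(k,True);return M['m10']/M['m00'],M['m01']/M['m00'],M['m00']
y=cen(cv2.inRange(h,(20,80,60),(40,255,255)),275,295,160,180)
print(y,onz(t,y[0],y[1],.173)); print(yel(load('s5')))
E
```

```text
[0.57673847 0.1842007  0.25488691] 12.825
(283.5, 170.5, 48.0) [0.57718353 0.05468612 0.173     ]
[([332, 189, 6, 13, 31], [335.5, 194.5], (array([-2.6, 54.5]), -2.8))]
```

View pics/zs5.png

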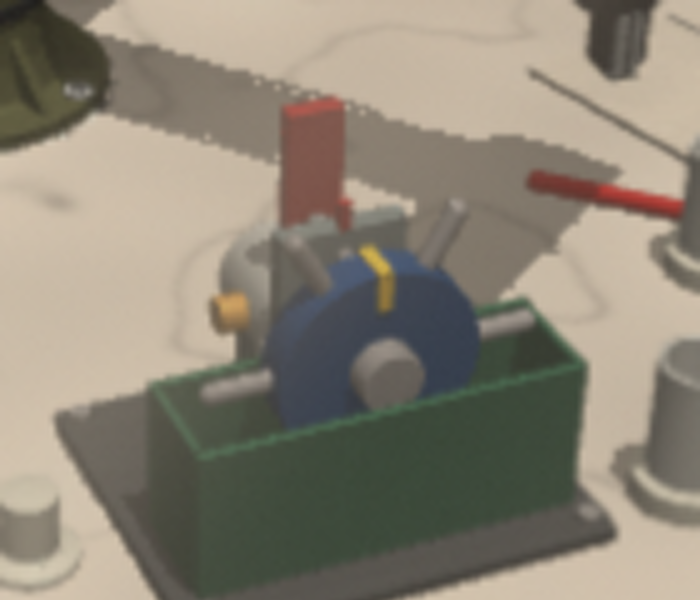

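View pics/zt5.png

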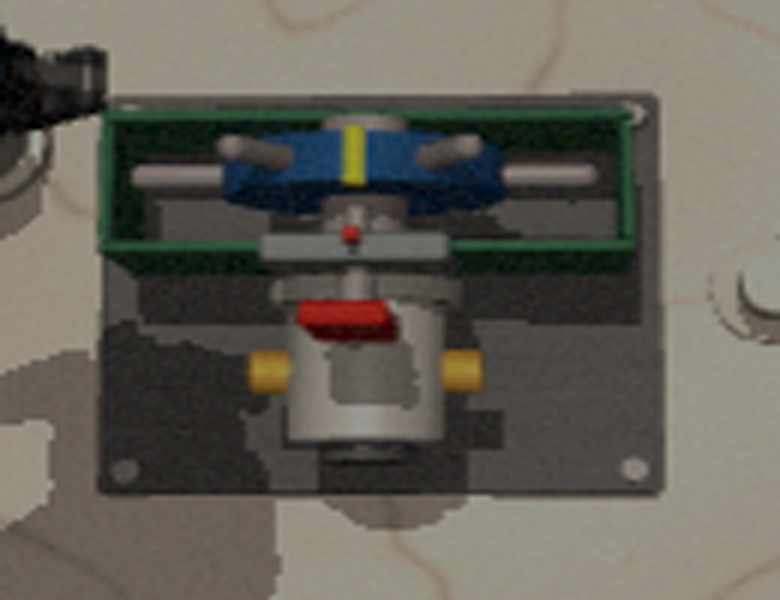

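Run:
```python
from lines import *
s=load('s5')
print(tilt(s,(203,392),(533,318)),tilt(s,(292,242),(458,205)))
# pointer vs bracket level reference in same view: guard front rim corners
a=ang(s,*z(207,452),.036)[0];b=ang(s,*z(584,366),.036)[0];print(a,b)
# true vertical ref: tilt estimates in t5
t=load('t5');print(onz(t,225+220/6,140+146/5,.198),onz(t,225+480/6,140+143/5,.198))
```

```text
(array([-91.7,  -3.7]), array([97.9, -4.8]), 0.33) (array([-44.7,  75.1]), array([47.3, 76.5]), -0.87)
[-103.9  -13.2] [109.9 -15.7]
[0.57573407 0.1025561  0.198     ] [0.5768862  0.00377026 0.198     ]
```

The mark now reads within about 1° of the top (peg tilts +0.3° and −0.9°, peg midpoint y 0.0532). Next is the paddle.

Call:
play_rows(motion=[{"hand": 0,"dx": -0.8,"dy": 0,"dz": 0,"twist": 0},{"hand": 0,"dx": -0.9,"dy": 0,"dz": 0,"twist": 0},{"hand": 0,"dx": -0.83,"dy": 0.3,"dz": 0,"twist": 0},{"hand": 0,"dx": 0,"dy": 0.8,"dz": 0,"twist": 0},{"hand": 0,"dx": 0,"dy": 0.8,"dz": 0,"twist": 0},{"hand": 0,"dx": 0,"dy": 0.71,"dz": 0,"twist": 0},{"hand": 0,"dx": 0,"dy": 0,"dz": 0.5,"twist": 0},{"hand": 0,"dx": 0,"dy": 0,"dz": 0.5,"twist": 0},{"hand": 0,"dx": 0,"dy": 0,"dz": 0.3,"twist": 0},{"hand": 0,"dx": 0,"dy": 0,"dz": 0,"twist": 0}])

```text
time: 14.12
ee_pos: [0.4503, 0.0536, 0.1892]
tool_rot: [0.0, 1.0, 0.001, -0.001]
wrist_force: [0.1, 0.5, 0.3]
width: 0.001
```

```bash
python3 look.py 6; python3 -c "
import cv2;from h import *
t=snap('top','t6'); cv2.imwrite('pics/zt6.png',cv2.resize(t['img'][140:260,225:355,::-1],None,fx=6,fy=5,interpolation=cv2.INTER_CUBIC))"
```

```text
[0.45104658 0.05398586 0.19090077] 14.225
```

View pics/w6.png

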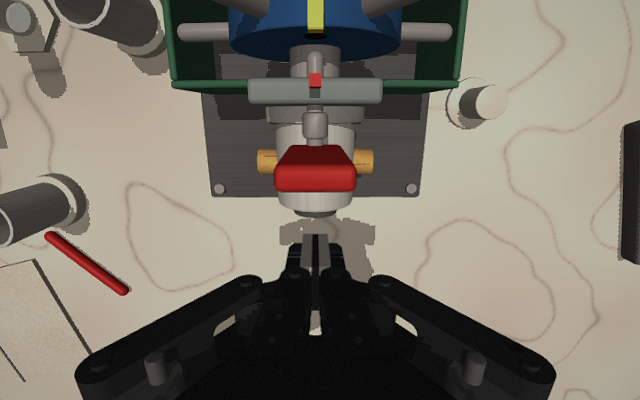

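View pics/zs6.png

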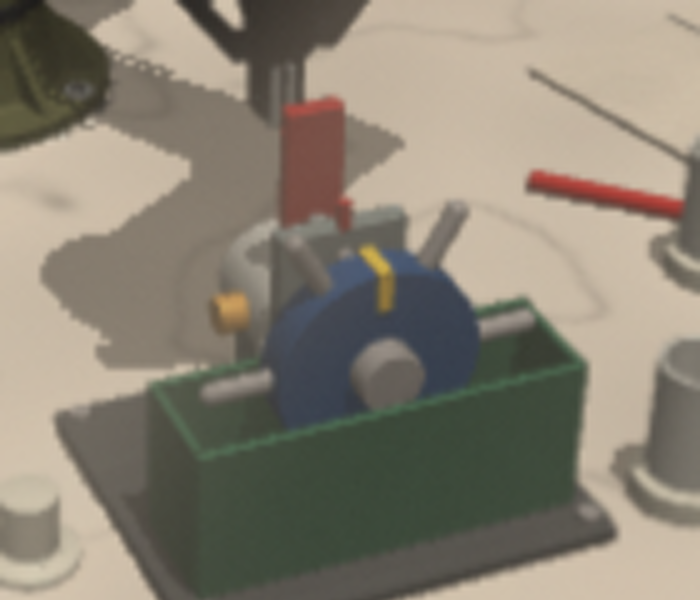

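The wrist view shows the mark (316), pointer (315), paddle (315) and fingertips (316) lined up in column. I'll approach, then push slowly.

Call:
play_rows(motion=[{"hand": 0,"dx": 0.2,"dy": 0,"dz": 0,"twist": 0},{"hand": 0,"dx": 0.15,"dy": 0,"dz": 0,"twist": 0},{"hand": 0,"dx": 0.08,"dy": 0,"dz": 0,"twist": 0},{"hand": 0,"dx": 0.05,"dy": 0,"dz": 0,"twist": 0},{"hand": 0,"dx": 0.04,"dy": 0,"dz": 0,"twist": 0},{"hand": 0,"dx": 0.04,"dy": 0,"dz": 0,"twist": 0},{"hand": 0,"dx": 0.04,"dy": 0,"dz": 0,"twist": 0},{"hand": 0,"dx": 0,"dy": 0,"dz": 0,"twist": 0}])

```text
time: 15.28
ee_pos: [0.4807, 0.0542, 0.1898]
tool_rot: [0.0, 1.0, 0.002, -0.0]
wrist_force: [0.2, 0.6, -0.3]
width: 0.0
```

Call:
play_rows(motion=[{"hand": 0,"dx": 0.04,"dy": 0,"dz": 0,"twist": 0},{"hand": 0,"dx": 0.04,"dy": 0,"dz": 0,"twist": 0},{"hand": 0,"dx": 0,"dy": 0,"dz": 0,"twist": 0}])

```text
time: 15.65
ee_pos: [0.4823, 0.0542, 0.1899]
tool_rot: [0.0, 1.0, 0.002, -0.003]
wrist_force: [-15.8, 1.9, 7.0]
width: 0.001
```

Call:
play_rows(motion=[{"hand": 0,"dx": 0,"dy": 0,"dz": 0,"twist": 0},{"hand": 0,"dx": 0,"dy": 0,"dz": 0,"twist": 0}])

```text
time: 15.9
ee_pos: [0.4823, 0.0542, 0.1899]
tool_rot: [0.0, 1.0, 0.002, -0.003]
wrist_force: [-15.0, 1.3, 6.9]
width: 0.002
```

```bash
python3 look.py 7; python3 -c "
from h import *
print(r.sense()['wrist_force'],r.sense()['wrist_torque'])"
```

```text
[0.48230914 0.0541879  0.18988996] 16.0
[-14.45501504   2.60950936   6.80688619] [0.71724766 4.83732408 0.01331259]
```

View pics/zs7.png

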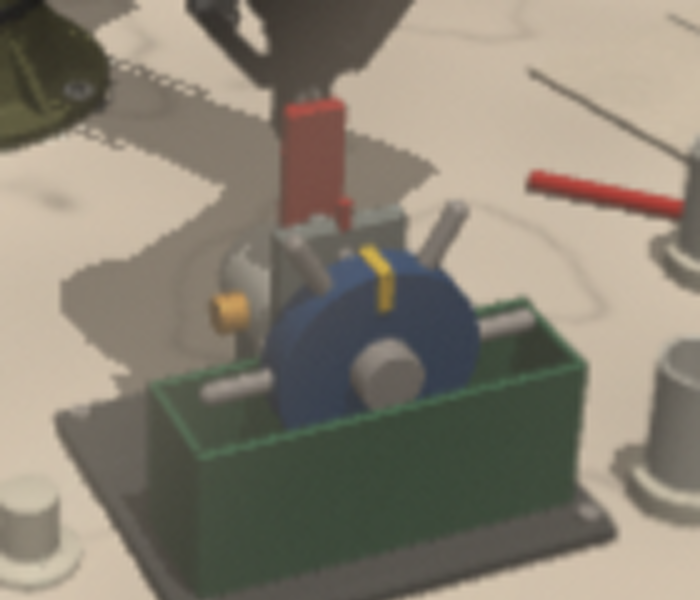

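View pics/w7.png

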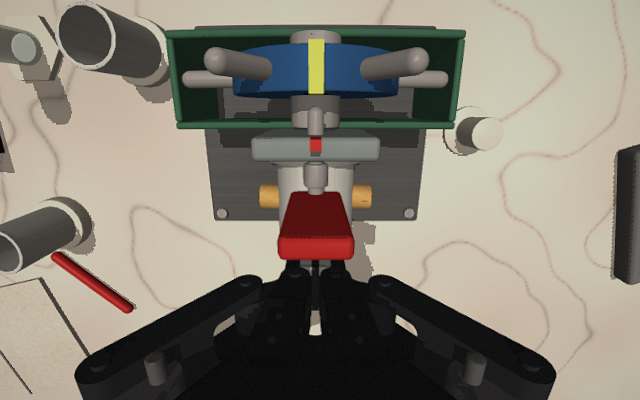

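Contact was made at TCP x ≈ 0.481. The bolt has hardly moved at about 15 N, and the mark is still in line. I'll carry on in 1 mm steps and watch the force.

Call:
play_rows(motion=[{"hand": 0,"dx": 0.02,"dy": 0,"dz": 0,"twist": 0},{"hand": 0,"dx": 0,"dy": 0,"dz": 0,"twist": 0}])

```text
time: 16.25
ee_pos: [0.484, 0.0542, 0.1899]
tool_rot: [0.0, 1.0, 0.002, -0.002]
wrist_force: [-8.8, 0.6, 5.0]
width: -0.0
```

Call:
play_rows(motion=[{"hand": 0,"dx": 0.03,"dy": 0,"dz": 0,"twist": 0},{"hand": 0,"dx": 0.03,"dy": 0,"dz": 0,"twist": 0},{"hand": 0,"dx": 0,"dy": 0,"dz": 0,"twist": 0}])

```text
time: 16.62
ee_pos: [0.487, 0.0542, 0.1899]
tool_rot: [0.0, 1.0, 0.002, -0.002]
wrist_force: [-10.0, 0.9, 5.1]
width: -0.003
```

Call:
play_rows(motion=[{"hand": 0,"dx": 0.03,"dy": 0,"dz": 0,"twist": 0},{"hand": 0,"dx": 0.03,"dy": 0,"dz": 0,"twist": 0},{"hand": 0,"dx": 0,"dy": 0,"dz": 0,"twist": 0}])

```text
time: 17.0
ee_pos: [0.4904, 0.0543, 0.19]
tool_rot: [0.0, 1.0, 0.002, -0.002]
wrist_force: [-8.7, 0.4, 3.7]
width: -0.001
```

Call:
play_rows(motion=[{"hand": 0,"dx": 0.03,"dy": 0,"dz": 0,"twist": 0},{"hand": 0,"dx": 0.03,"dy": 0,"dz": 0,"twist": 0},{"hand": 0,"dx": 0,"dy": 0,"dz": 0,"twist": 0}])

```text
time: 17.38
ee_pos: [0.494, 0.0542, 0.1899]
tool_rot: [0.0, 1.0, 0.002, -0.001]
wrist_force: [-4.8, 1.1, 1.2]
width: -0.001
```

Call:
play_rows(motion=[{"hand": 0,"dx": 0.03,"dy": 0,"dz": 0,"twist": 0},{"hand": 0,"dx": 0.03,"dy": 0,"dz": 0,"twist": 0},{"hand": 0,"dx": 0,"dy": 0,"dz": 0,"twist": 0}])

```text
time: 17.75
ee_pos: [0.4977, 0.0543, 0.1899]
tool_rot: [0.0, 1.0, 0.002, 0.0]
wrist_force: [-0.6, 0.7, 0.7]
width: 0.001
```

```bash
python3 look.py 8
```

```text
[0.49783718 0.05429676 0.18987039] 17.85
```

View pics/w8.png

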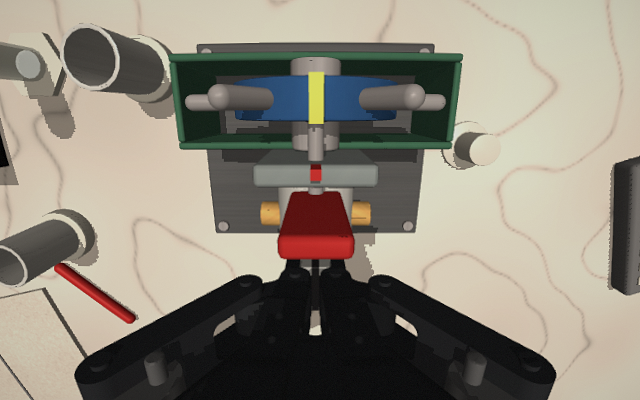

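The paddle has advanced about 16 mm, the force has dropped away and the mark is in line. I'll follow it on to the stop.

Call:
play_rows(motion=[{"hand": 0,"dx": 0.03,"dy": 0,"dz": 0,"twist": 0},{"hand": 0,"dx": 0.03,"dy": 0,"dz": 0,"twist": 0},{"hand": 0,"dx": 0.03,"dy": 0,"dz": 0,"twist": 0},{"hand": 0,"dx": 0,"dy": 0,"dz": 0,"twist": 0}])

```text
time: 18.35
ee_pos: [0.5026, 0.0543, 0.1897]
tool_rot: [0.0, 1.0, 0.002, 0.0]
wrist_force: [0.9, -1.1, -0.1]
width: 0.001
```

Call:
play_rows(motion=[{"hand": 0,"dx": 0.03,"dy": 0,"dz": 0,"twist": 0},{"hand": 0,"dx": 0.03,"dy": 0,"dz": 0,"twist": 0},{"hand": 0,"dx": 0,"dy": 0,"dz": 0,"twist": 0}])

```text
time: 18.73
ee_pos: [0.5054, 0.0543, 0.1897]
tool_rot: [0.0, 1.0, 0.002, 0.0]
wrist_force: [-0.1, -0.4, -0.5]
width: -0.001
```

Call:
play_rows(motion=[{"hand": 0,"dx": 0.02,"dy": 0,"dz": 0,"twist": 0},{"hand": 0,"dx": 0.02,"dy": 0,"dz": 0,"twist": 0},{"hand": 0,"dx": 0,"dy": 0,"dz": 0,"twist": 0}])

```text
time: 19.1
ee_pos: [0.5057, 0.0543, 0.1898]
tool_rot: [0.0, 1.0, 0.002, -0.002]
wrist_force: [-9.9, 1.4, 4.3]
width: -0.003
```

```bash
python3 look.py 9
```

```text
[0.50569954 0.05427013 0.18977312] 19.2
```

View pics/w9.png

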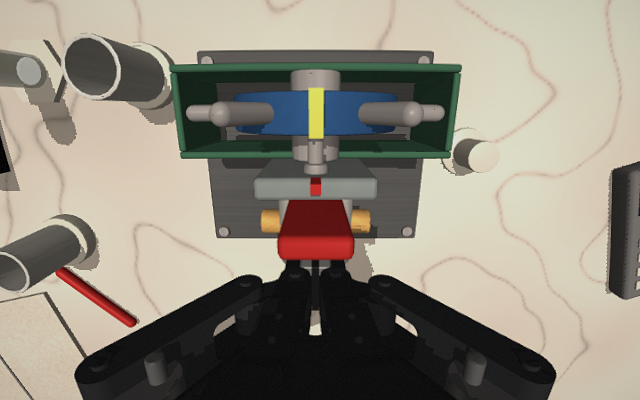

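View pics/zs9.png

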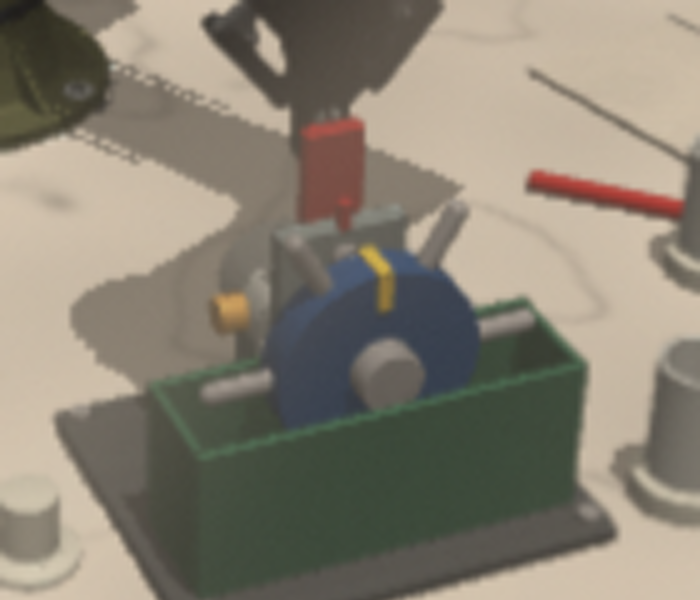

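The bolt is on its stop: the force came back at TCP x 0.5055, which is 24 mm beyond first contact at about 0.4815. I'll back off, lift clear and check.

Call:
play_rows(motion=[{"hand": 0,"dx": -0.06,"dy": 0,"dz": 0,"twist": 0},{"hand": 0,"dx": -0.3,"dy": 0,"dz": 0,"twist": 0},{"hand": 0,"dx": -0.7,"dy": 0,"dz": 0,"twist": 0},{"hand": 0,"dx": -0.3,"dy": 0,"dz": -0.6,"twist": 0},{"hand": 0,"dx": 0,"dy": 0,"dz": -0.8,"twist": 0},{"hand": 0,"dx": 0,"dy": -0.7,"dz": -0.4,"twist": 0},{"hand": 0,"dx": 0,"dy": -0.9,"dz": 0,"twist": 0},{"hand": 0,"dx": 0,"dy": -0.9,"dz": 0,"twist": 0},{"hand": 0,"dx": 0,"dy": 0,"dz": 0,"twist": 0},{"hand": 0,"dx": 0,"dy": 0,"dz": 0,"twist": 0}])

```text
time: 20.45
ee_pos: [0.4389, 0.179, 0.2799]
tool_rot: [0.0, 1.0, 0.002, 0.0]
wrist_force: [-0.4, -1.1, 0.9]
width: 0.001
```

```bash
python3 look.py 10
python3 - <<'E'
from lines import *
t=snap('top','t10'); cv2.imwrite('pics/zt10.png',cv2.resize(t['img'][140:260,225:355,::-1],None,fx=6,fy=5,interpolation=cv2.INTER_CUBIC))
h=cv2.cvtColor(t['img'],cv2.COLOR_RGB2HSV)
m=cv2.inRange(h,(20,80,60),(40,255,255));k=np.zeros_like(m);k[160:180,275:295]=m[160:180,275:295];M=cv2.moments(k,True)
print(onz(t,M['m10']/M['m00'],M['m01']/M['m00'],.173)); print(yel(load('s10')))
# paddle front top edge (wheel side) before/after, z=.223
for n in ('t5','t10'):
    g=load(n);hh=cv2.cvtColor(g['img'],cv2.COLOR_RGB2HSV);rd=cv2.inRange(hh,(0,120,60),(10,255,255))|cv2.inRange(hh,(170,120,60),(180,255,255))
    q,l,st,c=cv2.connectedComponentsWithStats(rd[150:230,260:310]);i=1+np.argmax(st[1:,4]);print(n,st[i],onz(g,260+c[i][0],150+c[i][1],.215))
# did the loose things move?
d=cv2.absdiff(load('top0')['img'],t['img']).max(2);
for nm,b in dict(cupa=(205,150,235,182),cupb=(145,225,182,255),stopper=(343,188,365,210),handset=(425,193,483,273),cyl=(133,135,188,185)).items(): print(nm,(d[b[1]:b[3],b[0]:b[2]]>40).sum())
E
```

```text
[0.43894359 0.17843581 0.28010525] 20.55
[0.57718353 0.05468612 0.173     ]
[([332, 189, 6, 13, 30], [335.5, 194.7], (array([-2.5, 53.9]), -2.6))]
t5 [14 50 16  6 83] [0.49799966 0.0551895  0.215     ]
t10 [14 35 16 10 98] [0.52331981 0.05428543 0.215     ]
cupa 0
cupb 751
stopper 0
handset 0
cyl 368
```

View pics/zs10.png

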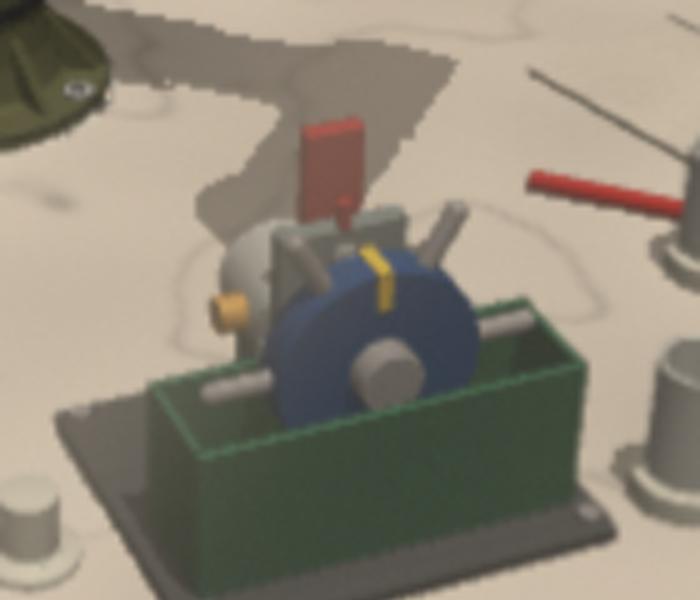

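View pics/zt10.png

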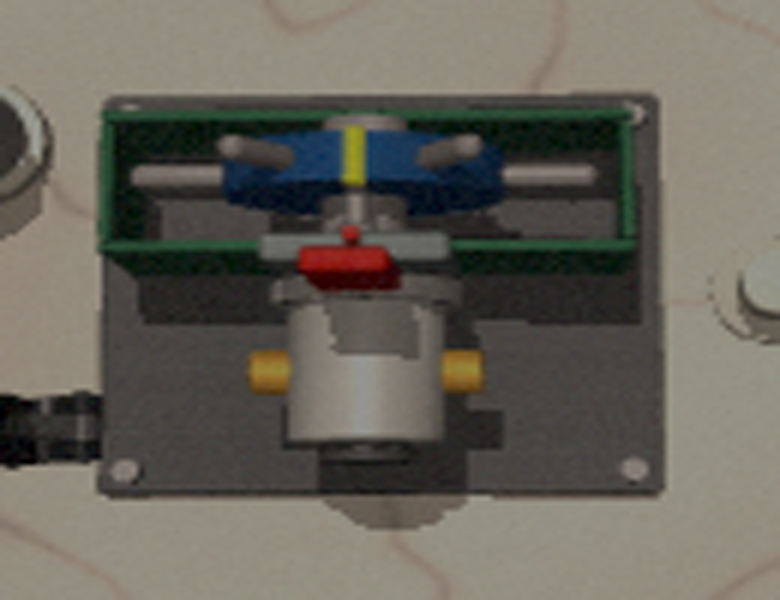

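View pics/t10.png

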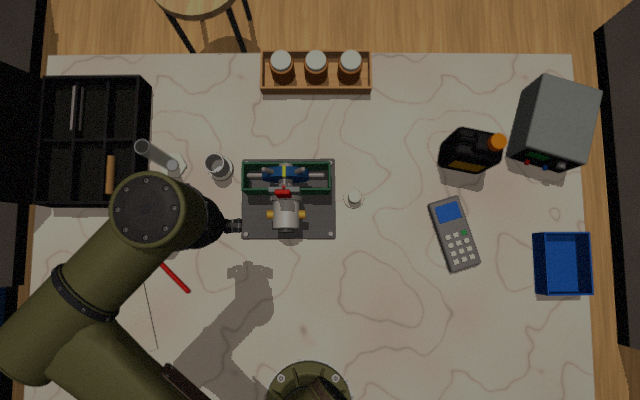

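View pics/s10.png

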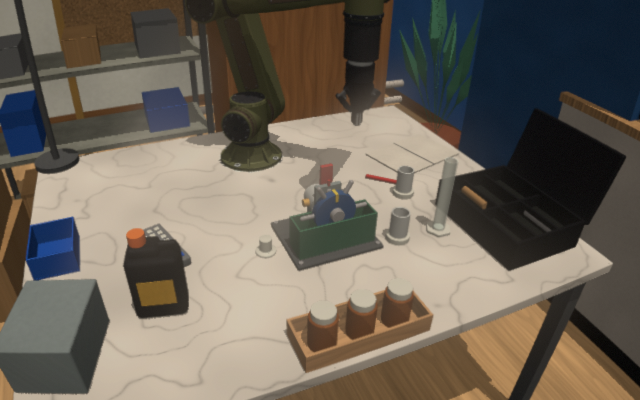

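The scene view shows both cups ((405,182), (399,225)), the cylinder and the other objects where they were. The paddle is forward against the bracket, the mark is at the top, and the arm is clear.

```bash
python3 -c "
from plant import r
print(r.hand_in())"
```

```text
the job is handed in; nothing more can be done
None
```

The job is handed in at about 20.6 s: the yellow mark stands at the top in line with the red pointer, and the lock bolt is home in the wheel. I turned the wheel with three peg strokes towards −y and one small corrective push. I then pushed the paddle slowly until it reached its stop, and backed the arm away clear of everything.

**Mark:** it reads within about 1° of the top in the last checks.
- The top view puts it at y 0.0547 m, against the pointer at 0.0544–0.055 m.
- The peg-pair tilts were +0.3° and −0.9°, measured just before the bolt was pushed. The top view gave the same mark position afterwards.
- The scene camera's own reading of the mark's patch disagreed at −2.6°. I gave it less weight because that patch mixes the rim and the face, and absolute camera calibration is only good to about 2 mm.

**Bolt:** it travelled about 24 mm from first contact (tool x from about 0.4815 to 0.5055 m).
- It was not blocked where the pin meets the wheel.
- The force read about 15 N at first, 9–10 N on the way in, and near zero past the middle. It rose to about 10 N again at the stop. The first 15 N is above the 7–12 N stated.
- After I backed off, the top view shows the paddle about 25 mm further forward than at the start, and it stayed there.

**Other objects:** cup_a, the stopper and the handset show no change between the first and last top views. The arm hid cup_b and part of the cylinder in the last top view, but both look in place in the scene view. The jug I only checked by eye.

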